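# Lock the book press pin with its spring clip

### The job

Lock the small green book press: first push its black-knobbed pin fully home, then take the orange-handled spring clip from its wooden stand and press it straight down over the bare end of the pin, between the green cheek and the end collar, until it snaps on. Finish with a firm push of about 15 N to be sure it is bottomed, never more than 35 N on the press, then let go, and leave the glue jar, brass weight and blue book where they are.

Things in the scene. Friction and masses are not known exactly. Their poses are not given: they have to be found in the camera images.
- press: Small green cast book press, fixed. Sizes in mm. Origin: under the pin, on the underside of the base (20 thick, x -50 to 240, y +-65). On screwed feet: origin 6 to 18 above the bench. z up, y along the pin towards the black knob, x towards the beam that presses a red book. Pin axis: along y, 75 above the origin. Two black balls on posts at x 222, y +-30, tops 51 above the pin axis.
- cheeks (a point): Point on the pin axis midway between the two green cheeks the pin passes through: 34 long in x, outer faces at y +27 and -27, tops 9 above the pin axis. Axes as the press. The beam (34 wide in y, top 6 above the pin axis) runs from here to +x. Beside the cheeks there is only the base, its top 55 below the pin axis.
- pin (a joint): Travel of the pin in m along the press's -y: 0 pulled out, 0.030 fully home against its stop. Friction about 5 N; it stays where it is left.
- pin_head (a point): Centre of the black ball knob (radius 14) on the pin's +y end; moves with the pin; at home it is 44 from the press's centre in +y. Axes as the press.
- pin_groove (a point): Middle of the bare part of the pin's -y end where the clip belongs; moves with the pin; at home it is 34 from the press's centre in -y. When the pin is home the bare steel shank (diameter 10) is 14 long between the cheek's outer face and an end collar (diameter 16, 5 long). Axes as the press.
- stand: Dark wooden foot 90 x 70 x 8, fixed, with a block 53 x 34, top 44 above the bench, and a well 33 (x) by 11 (y), floor 8 above the bench, in which the clip stands. Origin: centre of the underside on the bench, z up.
- clip: Loose spring clip, about 70 g, standing prongs down in the stand. Origin: centre of its steel seat, where the pin's axis lies when it is on. z up to the handle; y is its thickness, along the pin when on (either way round). Crown (bottom of the bridge) 5.3 above the origin. Snapped on, the crown rests hard on the shank (origin within 0.5 of the pin axis); pushing further only raises the force.
- clip_handle (a point): Point of the clip 50 above its origin, inside the orange handle; axes as the clip. Handle 26 (x) by 12 (y) by 52 high; grip its upper half, across x or y. It slides on the steel stem with up to 14 mm of stiff end play (2.5 N): its underside is 14 to 28 above the origin, unknown at the start, and goes down to 14 as soon as the clip is pushed. So feel for the landing.
- clip_mouth (a point): Point in the clip's mouth, 18 below its origin; axes as the clip. Two steel prongs, 8 thick in y, reach 40 below the origin, 27 over all in x; the gap is 19 here and narrows upwards to a springy throat of 6.4, 4 below the origin. Pushed straight down over the 10 mm shank it touches some 10 mm above home, the push grows to 6 to 12 N at 6 above, then it snaps.
- glue: White glue jar, 60 across, 85 high. Origin: centre of the underside. Leave alone.
- weight: Brass paper weight, 54 across, 62 high. Origin: centre of the underside. Leave alone.
- book: Blue book 90 x 120 x 22 lying flat. Origin: centre of the underside. Leave alone.
Not all that is in view belongs to the job. Of the things that look like the clip, the smallest one is meant.

How it is judged:
By the outcome, as a careful person would: the job done as asked, in the order asked, and still so for the second after the job is handed in, with the robot touching nothing.
It also fails if it takes over 67 s, if anything falls off the work surface, if the arm or the gripper's body presses on something with over 40 N, if the wrist force passes 120 N, or if a joint passes its speed limit or range.

### The arm

A 6-joint arm with a two-finger parallel gripper is mounted at the origin on the work surface. World frame = base frame: x ahead of the robot, y to its left, z up, the work surface at z = 0. Lengths are in mm, angles in rad, forces in N, time in s.
With the tool pointing down it reaches from about 275 to 750 mm from the base axis. Payload 10.2 kg.
Tool frame: the origin (TCP) lies at the very end of the fingers, on their centre line; the grasp point (between the pads) lies 19 mm behind it (ctrl.grip_depth is the distance from the TCP to the grasp point, in mm); z points along the fingers, x is the direction in which the jaws open and shut, and the axes are right-handed (so a half turn about z gives the same grasp; the last joint's range is limited). The gripper opens to 85 mm and grips with 20 to 120 N. Pads are 22 mm wide; open, the fingers measure 114 mm over their backs; the gripper's body (76 mm by 85 mm) begins 54 mm behind the grasp point. The pads swing forward as they close: fully open they stand 13 mm farther back than shut.
Start: joints at [1, 0.313, 1.498, -0, 1.331, -0.223], TCP at [178.949, 493.567, 231.294] pointing down, gripper open.
Joint ranges: [-2.94, 2.94], [-0.97, 2.17], [0.19, 2.56], [-1.23, 4.37], [0.02, 3.11], [-2.88, 2.88]. Speed limits (rad/s): [2.39, 2.39, 3.01, 3.14, 3.14, 3.14].

### API

Orientations are given as a unit quaternion [w, x, y, z].
In Python, from rig import ctrl gives the robot as it stands.
- The arm moves only by the tool play_rows, never from a script. Its argument "motion" is a list of rows, each a list of 2 entries, a list of its own where there are three numbers: the shift along the tool's x, y, z in mm, then the turn, a rotation vector about the tool's x, y, z in degrees. A call has 1 to 20 rows; each row shifts and turns the commanded pose from where the row before left it, along the tool's axes as they then stand; what a row does not reach is not made up. A row lasts 1/12 s, in which the tool goes at most 41.7 mm and 7.16 degrees, less where a joint would pass 70% of its speed; a pose out of reach is approached as far as the arm can. A call with a gripper value outside its range is refused whole. "fingers" is the finger opening in mm, from 0 to 85.4, set as the call begins (left out, the last holds). The fingers move at their own pace and stop on an object; "squeeze" is the grip in N (left out, the last holds). Time passes only in rows, so rows that do not move let the fingers close. It gives the time, the measured TCP pose, the force and the opening at its end, in the units of the state.
- ctrl.sense(): the state, without advancing time (a new reading comes with each control period).
- ctrl.capture(name): name is "scene" or "top" or "wrist"; returns the picture (480x640x3 uint8, red, green, blue); there is no depth.
- ctrl.get_calibration(name): a dict with "K" (3x3 intrinsics, pixels), "k1" (the pictures are not rectified: a ray, as slopes to the right and down, at radius r is drawn at 1 + k1 r^2 times it, then the intrinsics apply), "R" (3x3) and "t" (3): a world point X has camera coordinates R X + t; the wrist camera has in their place "tool_from_camera" (4x4, takes a point from camera to tool coordinates, whose origin is the TCP and whose axes are the tool frame's). Camera axes: x right, y down, z forward; pixel columns grow to the right and rows downward; lengths in mm; the calibration is good to about 2 mm. A picture is of the moment at which its call begins: read the wrist's pose just before it. get_calibration takes no time and is no camera call.
- ctrl.finish_job(): hands the job in, once; it reports no verdict.
Trained networks look in the newest picture that a camera, given by its name, has taken for a name from the list of things; names that differ only in an ending like _2 or _b are one class to them, and where a whole thing is asked for, a point or a joint stands for the part that bears it (a point fixed in the world has none). Each returns a list of dicts, best first, with "p" (0 to 1); they miss things now and then, are a little off and sometimes report something else, mostly with a low value. They report only what shows in the picture. A call takes as long as a camera call. They do not tell look-alikes from the thing itself.
- ctrl.spot_in(camera, name): "position" ([column, row] as shares, 0 to 1, of the picture: columns of its width, rows of its height, amid what is visible of it).
The state is a dict: "time_s": time; "joints": joint angles; "dq": joint speeds; "tau": joint torques, N m; "eef_pos": TCP position; "ee_rot": TCP orientation; "force": force on the tool from outside, world axes, zero at the start; "wrist_torque": the same for the moment, N m; "grip_width": opening from 0.0 (shut) to 1.0 (fully open).
Only numpy, scipy, OpenCV 4.12 (cv2) and the standard library are available. Lean on these libraries where they do the work, as an engineer would, in place of code of your own. Each camera call takes 0.05 s, during which the arm holds its last target. There are 200 camera calls.

## Working session

There is one attempt and no reset: what is moved stays moved. The work goes in short steps, Python scripts to look and compute and a tool call to move; the robot and the scene stay as the last step left them, time stands still between calls to the robot, and variables do not carry over. Pictures are saved under pics/ and viewed, about 8 in all and at most 12, crops included, and the job is handed in when it is done.

Besides the shell and the picture viewer there is one more tool, called after "Emit:" by a JSON object that holds its "method" and its "body". play_rows: Moves the arm, as the interface text tells. Its arguments: {"type":"object","properties":{"motion":{"type":"array"},"fingers":{"type":"number"},"squeeze":{"type":"number"}},"required":["motion"]}

```bash
ls; mkdir -p pics; cat > h.py <<'E'
import numpy as np, cv2
from rig import ctrl
from scipy.spatial.transform import Rotation as Ro
def cal(n,s=None):
    c=ctrl.get_calibration(n);K=np.array(c['K']);k1=c['k1']
    if n=='wrist':
        s=s or ctrl.sense();T=np.array(c['tool_from_camera']);q=s['ee_rot']
        Rt=Ro.from_quat([q[1],q[2],q[3],q[0]]).as_matrix()
        Rwc=Rt@T[:3,:3];o=Rt@T[:3,3]+np.array(s['eef_pos']);R=Rwc.T;t=-R@o
    else: R=np.array(c['R']);t=np.array(c['t'])
    return K,k1,R,t
def ray(C,px):
    K,k1,R,t=C
    d=cv2.undistortPoints(np.array([[px]],float),K,np.array([k1,0,0,0.]))[0,0]
    return -R.T@t, R.T@np.array([d[0],d[1],1])
def atz(C,px,z):
    o,d=ray(C,px); return o+d*(z-o[2])/d[2]
def proj(C,X):
    K,k1,R,t=C
    return cv2.projectPoints(np.array([X],float).reshape(-1,1,3),cv2.Rodrigues(R)[0],t,K,np.array([k1,0,0,0.]))[0][:,0]
def tri(*cp):
    A=np.zeros((3,3));b=np.zeros(3)
    for C,p in cp:
        o,d=ray(C,p);d=d/np.linalg.norm(d);M=np.eye(3)-np.outer(d,d);A+=M;b+=M@o
    X=np.linalg.solve(A,b);return X,[np.linalg.norm(np.cross(X-ray(C,p)[0],ray(C,p)[1]/np.linalg.norm(ray(C,p)[1]))) for C,p in cp]
def save(img,n): cv2.imwrite('pics/'+n,cv2.cvtColor(img,cv2.COLOR_RGB2BGR))
E
python3 - <<'E'
from h import *
for n in ['scene','top']:
    im=ctrl.capture(n);save(im,n+'1.png')
    for k in ['press','pin_head','pin_groove','stand','clip','clip_handle','glue','weight','book']:
        print(n,k,[(round(r['position'][0]*640),round(r['position'][1]*480),round(r['p'],2)) for r in ctrl.spot_in(n,k)[:4]])
print(ctrl.sense())
E
```

```text
pics
scene press [(232, 316, 0.84)]
scene pin_head [(300, 294, 0.56)]
scene pin_groove []
scene stand [(398, 382, 0.88)]
scene clip [(468, 394, 0.79), (396, 294, 0.71), (408, 346, 0.63)]
scene clip_handle [(406, 348, 0.81), (398, 296, 0.75), (471, 392, 0.62)]
scene glue [(234, 200, 0.93)]
scene weight [(491, 349, 0.85), (410, 348, 0.39)]
scene book [(348, 460, 0.98)]
top press [(341, 181, 0.86)]
top pin_head [(315, 214, 0.64)]
top pin_groove []
top stand [(230, 236, 0.86)]
top clip [(265, 267, 0.69), (342, 180, 0.65), (168, 232, 0.6)]
top clip_handle [(171, 234, 0.8), (218, 228, 0.48), (261, 268, 0.48)]
top glue [(474, 256, 0.92)]
top weight [(198, 306, 0.63)]
top book [(197, 165, 0.79)]
{'time_s': 1.0, 'joints': array([ 9.99588751e-01,  3.12884077e-01,  1.49773029e+00, -2.47939751e-05,
        1.33099005e+00, -2.23437134e-01]), 'dq': array([ 1.31938020e-05,  1.54940355e-03,  6.81290804e-05,  1.07609652e-03,
       -3.67961142e-04, -6.05979641e-04]), 'tau': array([ 1.62724064e-04, -4.12172556e+01, -2.59898061e+01, -2.22052590e-04,
        5.39776283e-04,  4.53322866e-05]), 'eef_pos': array([178.95430057, 493.55360899, 231.29091267]), 'ee_rot': array([ 1.33724619e-05,  8.18778674e-01,  5.74109295e-01, -8.87541575e-07]), 'force': array([-0.27588548,  0.36301852,  0.40016401]), 'wrist_torque': array([-0.04850173, -0.04918889, -0.02118332]), 'grip_width': 1.0056995250428205}
```

View pics/scene1.png

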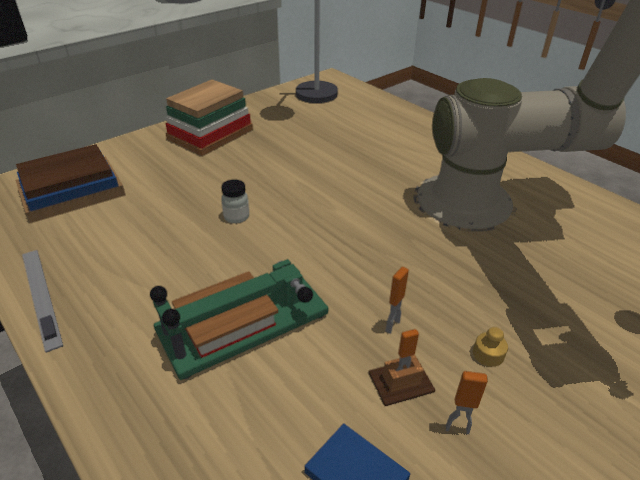

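View pics/top1.png

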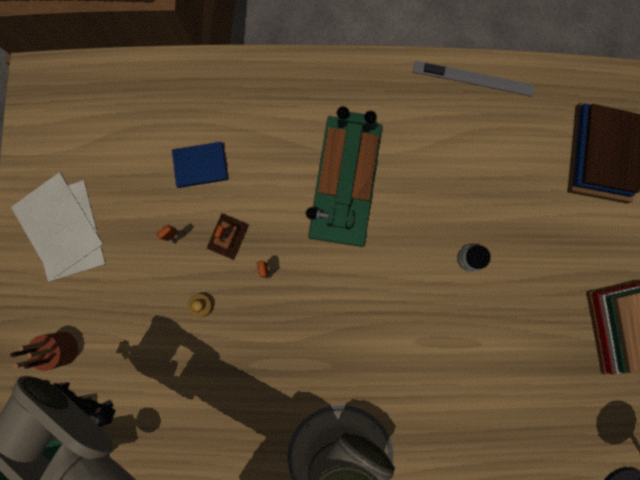

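Three clip look-alikes (scene view): (396,300) and (470,392) stand free on the bench, and (408,346) is in the wooden stand. The last one looks smallest and fits. The press knob is at (305,294) scene / (312,213) top, with its balls at (158,294) and (171,317). I'll confirm in a crop and triangulate.

```bash
python3 - <<'E'
from h import *
S=cal('scene');T=cal('top')
P={'ballA':((171,317),(343,113)),'ballB':((158,294),(370,118)),'knob':((305,294),(312,213)),'handle':((408,346),(222,231)),'otherA':((398,288),(263,268)),'otherB':((470,390),(167,232)),'weight':((491,346),(200,304)),'glue':((234,188),(478,256)),'standfoot':((401,381),(229,237))}
for k,(a,b) in P.items():
    X,e=tri((S,a),(T,b));print(k,X.round(1),np.round(e,1))
print('origins',(-S[2].T@S[3]).round(),(-T[2].T@T[3]).round())
a=cv2.imread('pics/scene1.png')[250:440,370:500];b=cv2.imread('pics/top1.png')[95:285,150:390]
f=lambda i:cv2.resize(i,None,fx=2.1,fy=2.1,interpolation=cv2.INTER_CUBIC)
cv2.imwrite('pics/c1.png',np.hstack([f(a),f(b)]))
E
```

```text
ballA [766.5   2.9 120.5] [0.6 0.6]
ballB [757.5 -56.  119.6] [1.7 1.7]
knob [552.6  68.3  84.3] [0.2 0.2]
handle [509.6 263.6  94.1] [2.1 2.1]
otherA [431.7 171.5 100.5] [0.2 0.2]
otherB [507.2 379.7 104.4] [0.3 0.3]
weight [350.3 322.3  24.1] [0.9 0.9]
glue [ 461.1 -296.7   78.6] [1.6 1.6]
standfoot [505.8 262.   -0.9] [0.4 0.4]
origins [952. 569. 725.] [ 397.   52. 1303.]
```

View pics/c1.png

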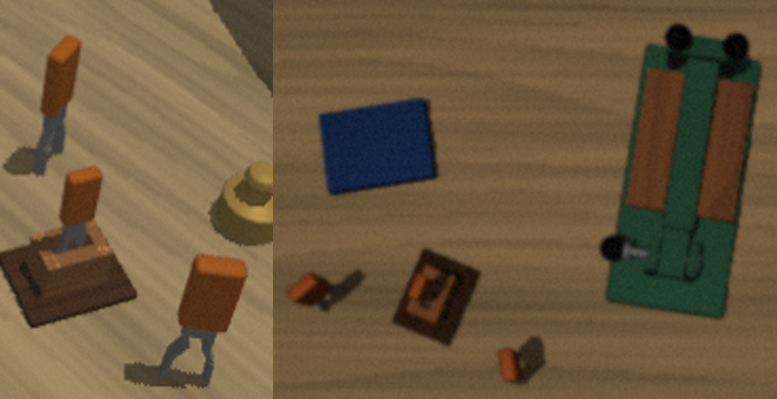

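The crop confirms it: the clip in the stand has the smallest handle. Next I'll work out the wrist camera geometry and a viewing pose.

```bash
cat >> h.py <<'E'
def go(pos,yaw):
    "tool-axis shift (pre-turn axes) and turn about tool z to reach pos, yaw(deg of tool x)"
    s=ctrl.sense();q=s['ee_rot'];R=Ro.from_quat([q[1],q[2],q[3],q[0]]).as_matrix()
    y0=np.degrees(np.arctan2(R[1,0],R[0,0]));d=R.T@(np.array(pos)-s['eef_pos'])
    print('t',round(s['time_s'],2),'pos',s['eef_pos'].round(1),'yaw',y0.round(2),'z',R[:,2].round(3),'F',s['force'].round(1),'shift',d.round(1),'turn',round(-(yaw-y0),2), 'J',s['joints'].round(2))
E
python3 - <<'E'
from h import *
c=ctrl.get_calibration('wrist');print(np.array(c['tool_from_camera']).round(2),c['K'])
go([560,125,231],-8.7)
E
```

```text
[[   1.     -0.     -0.      1.27]
 [   0.      0.95    0.32  -82.86]
 [   0.     -0.32    0.95 -141.37]
 [   0.      0.      0.      1.  ]] [[342.05583184   0.         314.08798971]
 [  0.         342.05583184 246.41974364]
 [  0.           0.           1.        ]]
t 1.0 pos [179.  493.6 231.3] yaw 70.07 z [ 0. -0. -1.] F [-0.3  0.4  0.4] shift [-2.166e+02  4.838e+02  3.000e-01] turn 78.77 J [ 1.    0.31  1.5  -0.    1.33 -0.22]
```

Emit:
{"method": "play_rows", "body": {"motion": [[[-15.5,34.6,0],[0,0,0]],[[-15.5,34.6,0],[0,0,0]],[[-15.5,34.6,0],[0,0,0]],[[-15.5,34.6,0],[0,0,0]],[[-15.5,34.6,0],[0,0,0]],[[-15.5,34.6,0],[0,0,0]],[[-15.5,34.6,0],[0,0,0]],[[-15.5,34.6,0],[0,0,0]],[[-15.5,34.6,0],[0,0,0]],[[-15.5,34.6,0],[0,0,0]],[[-15.5,34.6,0],[0,0,0]],[[-15.5,34.6,0],[0,0,0]],[[-15.5,34.6,0],[0,0,0]],[[-15.5,34.6,0],[0,0,0]]], "fingers": 0, "squeeze": 40}}

```text
time_s: 2.17
eef_pos: [561.5, 122.8, 231.3]
ee_rot: [-0.0, 0.819, 0.574, 0.0]
force: [-0.9, 1.3, -0.1]
grip_width: 0.001
```

Emit:
{"method": "play_rows", "body": {"motion": [[[0,0,0],[0,0,7]],[[0,0,0],[0,0,7]],[[0,0,0],[0,0,7]],[[0,0,0],[0,0,7]],[[0,0,0],[0,0,7]],[[0,0,0],[0,0,7]],[[0,0,0],[0,0,7]],[[0,0,0],[0,0,7]],[[0,0,0],[0,0,7]],[[0,0,0],[0,0,7]],[[0,0,0],[0,0,7]],[[0,0,0],[0,0,1.8]],[[0,0,0],[0,0,0]]]}}

```text
time_s: 3.25
eef_pos: [560.4, 124.4, 231.3]
ee_rot: [0.0, 0.997, -0.077, -0.0]
force: [0.7, 0.2, 0.1]
grip_width: 0.002
```

```bash
python3 - <<'E'
from h import *
go([560,125,231],-8.7)
s=ctrl.sense();im=ctrl.capture('wrist');save(im,'w1.png')
C=cal('wrist',s)
for k in ['pin_head','press','pin_groove']:
    for r in ctrl.spot_in('wrist',k)[:2]:
        p=(r['position'][0]*640,r['position'][1]*480);print(k,np.round(p),r['p'],atz(C,p,84).round(1))
E
```

```text
t 3.25 pos [560.4 124.4 231.3] yaw -8.79 z [-0. -0. -1.] F [0.7 0.2 0.1] shift [-0.5 -0.5  0.3] turn -0.09 J [ 0.01  0.42  1.34 -0.    1.38  0.17]
pin_head [316. 288.] 0.58 [554.   69.5  84. ]
press [449. 318.] 0.95 [675.3  19.1  84. ]
press [316. 286.] 0.48 [554.2  71.9  84. ]
pin_groove [318. 289.] 0.69 [555.6  68.3  84. ]
```

View pics/w1.png

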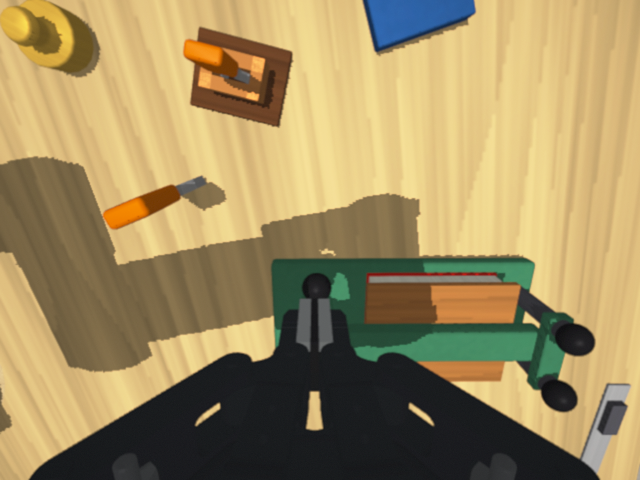

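The knob is at (316,288), which puts it at (553,69,84) and agrees with the first estimate. The press edge is parallel to the image rows, so the press yaw is -8.8°. The stand is at (240,75). I'll lower the closed fingers beside the knob.

Emit:
{"method": "play_rows", "body": {"motion": [[[1.2,0,38.7],[0,0,0]],[[0,0,38.7],[0,0,0]],[[0,0,38.7],[0,0,0]],[[0,0,38.7],[0,0,0]],[[0,10,0],[0,0,0]],[[0,10,0],[0,0,0]],[[0,5,0],[0,0,0]],[[0,0,0],[0,0,0]]]}}

```text
time_s: 4.12
eef_pos: [559.2, 98.0, 79.4]
ee_rot: [-0.0, 0.997, -0.077, 0.002]
force: [-0.1, 0.8, 0.2]
grip_width: 0.0
```

Emit:
{"method": "play_rows", "body": {"motion": [[[0,3,0],[0,0,0]],[[0,3,0],[0,0,0]],[[0,3,0],[0,0,0]],[[0,2,0],[0,0,0]]]}}

```text
time_s: 4.45
eef_pos: [556.8, 89.0, 77.6]
ee_rot: [-0.001, 0.997, -0.076, 0.001]
force: [1.4, 4.6, 4.1]
grip_width: 0.003
```

Emit:
{"method": "play_rows", "body": {"motion": [[[0,2,0],[0,0,0]],[[0,2,0],[0,0,0]]]}}

```text
time_s: 4.62
eef_pos: [556.1, 85.2, 77.3]
ee_rot: [-0.0, 0.997, -0.076, 0.001]
force: [1.8, 5.7, 2.6]
grip_width: -0.001
```

Emit:
{"method": "play_rows", "body": {"motion": [[[0,2,0],[0,0,0]],[[0,2,0],[0,0,0]],[[0,1,0],[0,0,0]]]}}

```text
time_s: 4.87
eef_pos: [555.3, 80.1, 77.2]
ee_rot: [-0.0, 0.997, -0.076, 0.001]
force: [1.4, 5.1, 3.4]
grip_width: 0.004
```

Emit:
{"method": "play_rows", "body": {"motion": [[[0,1,0],[0,0,0]],[[0,1,0],[0,0,0]]]}}

```text
time_s: 5.03
eef_pos: [554.9, 78.2, 77.1]
ee_rot: [-0.0, 0.997, -0.076, 0.001]
force: [1.9, 4.4, 3.2]
grip_width: -0.002
```

Emit:
{"method": "play_rows", "body": {"motion": [[[0,1,0],[0,0,0]],[[0,1,0],[0,0,0]]]}}

```text
time_s: 5.2
eef_pos: [554.6, 76.2, 77.1]
ee_rot: [-0.0, 0.997, -0.076, 0.001]
force: [2.1, 4.7, 4.0]
grip_width: 0.004
```

Emit:
{"method": "play_rows", "body": {"motion": [[[0,1,0],[0,0,0]],[[0,0,0],[0,0,0]]]}}

```text
time_s: 5.37
eef_pos: [554.4, 75.1, 77.0]
ee_rot: [-0.0, 0.997, -0.076, 0.001]
force: [2.3, 5.3, 2.4]
grip_width: -0.007
```

Emit:
{"method": "play_rows", "body": {"motion": [[[0,1,0],[0,0,0]],[[0,1,0],[0,0,0]]]}}

```text
time_s: 5.53
eef_pos: [554.3, 74.7, 77.1]
ee_rot: [-0.002, 0.997, -0.076, 0.001]
force: [4.5, 17.7, 3.8]
grip_width: 0.0
```

Emit:
{"method": "play_rows", "body": {"motion": [[[0,1,0],[0,0,0]],[[0,0,0],[0,0,0]]]}}

```text
time_s: 5.7
eef_pos: [554.3, 74.6, 77.2]
ee_rot: [-0.003, 0.997, -0.076, 0.001]
force: [4.7, 19.6, 3.4]
grip_width: -0.002
```

Emit:
{"method": "play_rows", "body": {"motion": [[[0,1,0],[0,0,0]],[[0,0,0],[0,0,0]]]}}

```text
time_s: 5.87
eef_pos: [554.3, 74.5, 77.2]
ee_rot: [-0.003, 0.997, -0.076, 0.002]
force: [6.3, 24.5, 4.2]
grip_width: -0.001
```

The pin hit its stop at TCP y≈74.6, where 74–75 was predicted, at about 24 N. I'll retract, rise and turn, then head for the stand.

Emit:
{"method": "play_rows", "body": {"motion": [[[0,-8,0],[0,0,0]],[[0,-20,0],[0,0,0]],[[0,-20,-20],[0,0,0]],[[0,0,-40],[0,0,0]],[[0,0,-40],[0,0,0]],[[0,0,-30],[0,0,-4]],[[0,0,0],[0,0,-7]],[[0,0,0],[0,0,-7]],[[0,0,0],[0,0,-7]],[[0,0,0],[0,0,-7]],[[0,0,0],[0,0,-7]],[[0,0,0],[0,0,-7]],[[0,0,0],[0,0,-7]],[[0,0,0],[0,0,-7]],[[0,0,0],[0,0,-7]],[[0,0,0],[0,0,-7]],[[0,0,0],[0,0,0]]], "fingers": 50}}

```text
time_s: 7.28
eef_pos: [560.4, 117.9, 206.1]
ee_rot: [0.0, 0.841, 0.541, -0.001]
force: [-0.3, -0.0, -0.8]
grip_width: 0.581
```

```bash
python3 - <<'E'
from h import *
go([474,281,205],65.2)
E
```

```text
t 7.28 pos [560.4 117.9 206.1] yaw 65.51 z [-0.001 -0.001 -1.   ] F [-0.3 -0.  -0.8] shift [ 112.6 -146.2    1. ] turn 0.31 J [ 0.    0.44  1.39 -0.    1.32 -1.14]
```

Emit:
{"method": "play_rows", "body": {"motion": [[[22.5,-29.2,0],[0,0,0]],[[22.5,-29.2,0],[0,0,0]],[[22.5,-29.2,0],[0,0,0]],[[22.5,-29.2,0],[0,0,0]],[[22.5,-29.2,0],[0,0,0]],[[0,0,0],[0,0,0]],[[0,0,0],[0,0,0]]]}}

```text
time_s: 7.87
eef_pos: [474.2, 282.6, 206.4]
ee_rot: [0.0, 0.842, 0.539, -0.0]
force: [0.3, -0.3, 0.1]
grip_width: 0.587
```

```bash
python3 - <<'E'
from h import *
go([474,281,205],65.2)
s=ctrl.sense();im=ctrl.capture('wrist');save(im,'w2.png')
C=cal('wrist',s)
for k in ['clip_handle','clip','stand']:
    for r in ctrl.spot_in('wrist',k)[:3]:
        p=(r['position'][0]*640,r['position'][1]*480);print(k,np.round(p),r['p'],atz(C,p,95).round(1))
E
```

```text
t 7.87 pos [474.2 282.6 206.4] yaw 65.24 z [-0.    -0.001 -1.   ] F [ 0.3 -0.3  0.1] shift [-1.5  0.5  1.4] turn 0.04 J [ 0.33  0.39  1.45 -0.    1.3  -0.81]
clip_handle [449. 229.] 0.88 [508.3 382.3  95. ]
clip_handle [159. 254.] 0.83 [431.6 168.7  95. ]
clip_handle [311. 288.] 0.63 [508.8 265.2  95. ]
clip [454. 228.] 0.86 [509.  385.5  95. ]
clip [161. 253.] 0.85 [432.1 170.4  95. ]
clip [313. 290.] 0.76 [510.8 265.8  95. ]
stand [311. 246.] 0.85 [475.6 280.1  95. ]
```

View pics/w2.png

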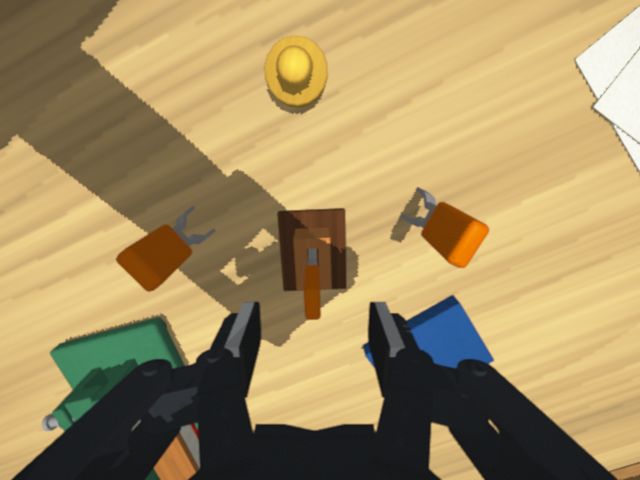

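Three orange handles show: (155,258) and (452,234) on the bench, which are the decoys, and (312,290) in the stand. The stand is turned about 2° relative to the tool. I'll compute the stand centre from the foot corners.

```bash
python3 - <<'E'
from h import *
C=cal('wrist')
co=np.array([atz(C,p,8) for p in [(279,211),(345,208.5),(346.5,290),(284,291.5)]])
for i in range(4):
    d=co[(i+1)%4]-co[i];print(co[i].round(1),np.linalg.norm(d).round(1),np.degrees(np.arctan2(d[1],d[0])).round(1))
c=co.mean(0);print('centre',c)
im=cv2.imread('pics/w2.png').astype(int);b,g,r=im[...,0],im[...,1],im[...,2]
m=((r-b>70)&(r-g>50));m[:,:295]=0;m[:,330:]=0;m[:240]=0;m[340:]=0
ys,xs=np.nonzero(m);print(xs.min(),xs.max(),ys.min(),ys.max(), [ (y,xs[ys==y].min(),xs[ys==y].max()) for y in range(255,325,6) if (ys==y).any()])
for yaw in (65.2,67.5):
  a=np.radians(yaw-90);ux=np.array([np.cos(a),np.sin(a),0]);uy=np.array([-ux[1],ux[0],0])
  for hb in (14,28):
    print(yaw,hb,[proj(C,[*(c[:2]),0]+ux*sx*13+uy*sy*6+np.array([0,0,z]))[0].round(0) for z in (48+hb,48+hb+52) for sx in (-1,1) for sy in (-1,1)])
go([*(c[:2]),110],67)
E
```

```text
[456.3 251.5   8. ] 66.9 67.3
[482.1 313.2   8. ] 91.1 -22.2
[566.4 278.8   8. ] 68.6 -113.4
[539.2 215.8   8. ] 90.3 156.7
centre [511.01227137 264.81240979   8.        ]
304 329 240 318 [(267, np.int64(306), np.int64(318)), (273, np.int64(305), np.int64(318)), (279, np.int64(305), np.int64(318)), (285, np.int64(305), np.int64(319)), (291, np.int64(304), np.int64(318)), (297, np.int64(305), np.int64(319)), (303, np.int64(305), np.int64(319)), (309, np.int64(305), np.int64(319)), (315, np.int64(306), np.int64(319))]
65.2 14 [array([307., 259.]), array([320., 259.]), array([307., 285.]), array([320., 285.]), array([305., 283.]), array([321., 283.]), array([306., 314.]), array([321., 314.])]
65.2 28 [array([306., 264.]), array([321., 264.]), array([307., 292.]), array([320., 292.]), array([305., 292.]), array([322., 292.]), array([305., 324.]), array([322., 324.])]
67.5 14 [array([306., 259.]), array([320., 258.]), array([308., 285.]), array([321., 285.]), array([305., 284.]), array([321., 283.]), array([306., 314.]), array([322., 314.])]
67.5 28 [array([306., 265.]), array([320., 264.]), array([307., 292.]), array([321., 292.]), array([304., 292.]), array([321., 291.]), array([306., 324.]), array([322., 323.])]
t 8.07 pos [475.7 280.5 206.3] yaw 65.11 z [-0. -0. -1.] F [-0.2  0.7 -0.3] shift [ 0.7 38.7 96.3] turn -1.89 J [ 0.32  0.39  1.45 -0.    1.3  -0.82]
```

The foot measures 91 x 68, which matches the description. The stand centre is (511,265) at yaw 67.3°. I'll go straight down and grip the upper half.

Emit:
{"method": "play_rows", "body": {"motion": [[[0.3,19.3,0],[0,0,0]],[[0.3,19.3,0],[0,0,-2]],[[0,0,30],[0,0,0]],[[0,0,30],[0,0,0]],[[0,0,30],[0,0,0]],[[0,0,28],[0,0,0]],[[0,0,0],[0,0,0]],[[0,0,0],[0,0,0]]]}}

```text
time_s: 8.73
eef_pos: [510.5, 265.1, 88.2]
ee_rot: [-0.0, 0.833, 0.553, -0.001]
force: [1.1, 0.4, 0.4]
grip_width: 0.584
```

```bash
python3 - <<'E'
from h import *
go([511,264.8,88],67.2)
im=ctrl.capture('wrist');save(im,'w3.png')
E
```

```text
t 8.73 pos [510.5 265.1  88.2] yaw 67.17 z [-0.002 -0.001 -1.   ] F [1.1 0.4 0.4] shift [-0.1  0.5  0.2] turn -0.03 J [ 0.28  0.57  1.51 -0.    1.06 -0.9 ]
```

View pics/w3.png

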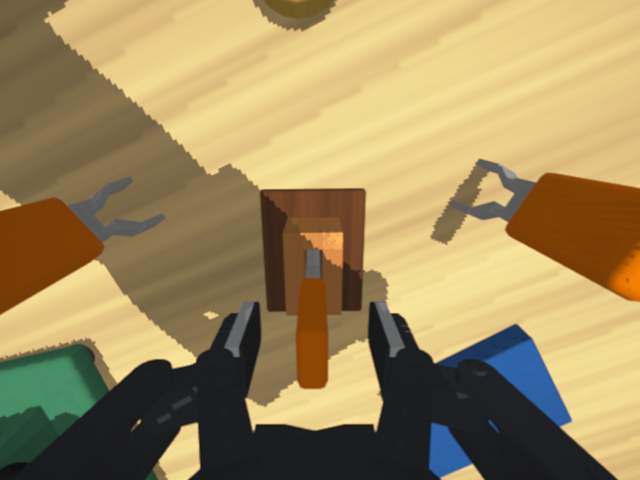

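The handle at (312,335) sits centred between the open fingers. I'll close and lift.

Emit:
{"method": "play_rows", "body": {"motion": [[[0,0,0],[0,0,0]],[[0,0,0],[0,0,0]],[[0,0,0],[0,0,0]],[[0,0,0],[0,0,0]],[[0,0,0],[0,0,0]],[[0,0,0],[0,0,0]],[[0,0,0],[0,0,0]],[[0,0,0],[0,0,0]]], "fingers": 4, "squeeze": 80}}

```text
time_s: 9.45
eef_pos: [510.6, 266.1, 88.7]
ee_rot: [0.0, 0.833, 0.554, 0.0]
force: [0.7, 1.0, 3.3]
grip_width: 0.13
```

Emit:
{"method": "play_rows", "body": {"motion": [[[0,0,-15],[0,0,0]],[[0,0,-25],[0,0,0]],[[0,0,-25],[0,0,0]],[[0,0,-30],[0,0,0]],[[0,0,-30],[0,0,0]],[[0,0,-15],[0,0,0]],[[0,0,0],[0,0,0]],[[0,0,0],[0,0,0]]]}}

```text
time_s: 10.12
eef_pos: [510.2, 266.0, 228.0]
ee_rot: [-0.0, 0.833, 0.554, -0.0]
force: [-0.5, -0.5, -2.3]
grip_width: 0.127
```

```bash
python3 - <<'E'
from h import *
# viewing pose: 100 mm on -x side of groove
yp=np.array([.153,.988]);xp=np.array([.988,-.153]);o=np.array([543.2,6.7]);g=o-34*yp
print('groove',g)
go([*(g-70*xp),228],81.2)
im=ctrl.capture('wrist');save(im,'w4.png')
C=cal('wrist')
E
```

```text
groove [537.998 -26.892]
t 10.12 pos [510.2 266.  228. ] yaw 67.28 z [-0. -0. -1.] F [-0.5 -0.5 -2.3] shift [-276.2   70.8    0. ] turn -13.92 J [ 0.28  0.43  1.34 -0.    1.37 -0.9 ]
```

View pics/w4.png

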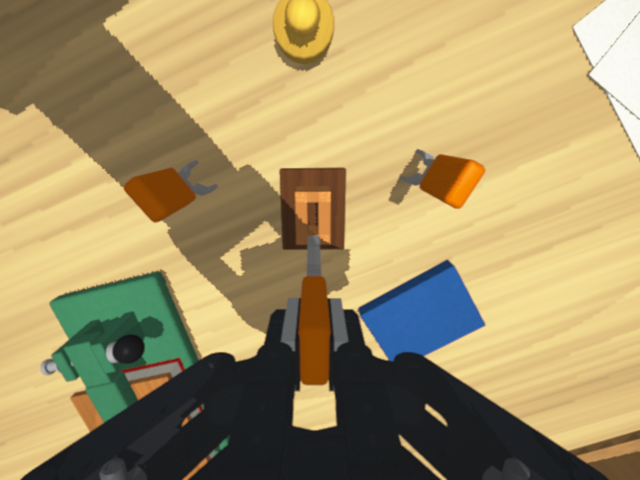

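The clip hangs straight in the grip, with its prong tip at (314,237), and the well at (313,213) is empty. I'll carry it to the -x side of the groove and look.

Emit:
{"method": "play_rows", "body": {"motion": [[[-34.5,8.8,0],[0,0,0]],[[-34.5,8.8,0],[0,0,0]],[[-34.5,8.8,0],[0,0,0]],[[-34.5,8.8,0],[0,0,0]],[[-34.5,8.8,0],[0,0,0]],[[-34.5,8.8,0],[0,0,0]],[[-34.5,8.8,0],[0,0,0]],[[-34.5,8.8,0],[0,0,-4.7]],[[0,0,0],[0,0,-4.6]],[[0,0,0],[0,0,-4.6]],[[0,0,0],[0,0,0]],[[0,0,0],[0,0,0]]]}}

```text
time_s: 11.17
eef_pos: [468.2, -15.6, 227.2]
ee_rot: [-0.001, 0.76, 0.65, -0.001]
force: [0.1, -0.7, -0.5]
grip_width: 0.128
```

```bash
python3 - <<'E'
from h import *
yp=np.array([.153,.988]);xp=np.array([.988,-.153]);o=np.array([543.2,6.7]);g=o-34*yp
go([*g,228],81.2)
s=ctrl.sense();im=ctrl.capture('wrist');save(im,'w5.png')
C=cal('wrist',s)
for k in ['pin_groove','pin_head']:
    for r in ctrl.spot_in('wrist',k)[:2]:
        p=(r['position'][0]*640,r['position'][1]*480);print(k,np.round(p),r['p'],atz(C,p,84).round(1))
for z in (81,90): print('pred groove',proj(C,[*g,z]).round(0),'collar end',proj(C,[*(o-46*yp),z]).round(0),'knob',proj(C,[*(o+44*yp),z]).round(0))
E
```

```text
t 11.17 pos [468.2 -15.6 227.2] yaw 81.04 z [-0.002  0.001 -1.   ] F [ 0.1 -0.7 -0.5] shift [-0.3 70.7 -0.9] turn -0.16 J [-0.28  0.19  1.66  0.    1.29 -1.7 ]
pin_groove [400. 307.] 0.56 [554.   53.1  84. ]
pin_groove [312. 327.] 0.23 [562.4 -31.2  84. ]
pin_head [397. 306.] 0.87 [551.8  50.4  84. ]
pin_head [313. 323.] 0.38 [557.2 -30.   84. ]
pred groove [[313. 303.]] collar end [[300. 303.]] knob [[395. 302.]]
pred groove [[313. 307.]] collar end [[299. 307.]] knob [[398. 307.]]
```

View pics/w5.png

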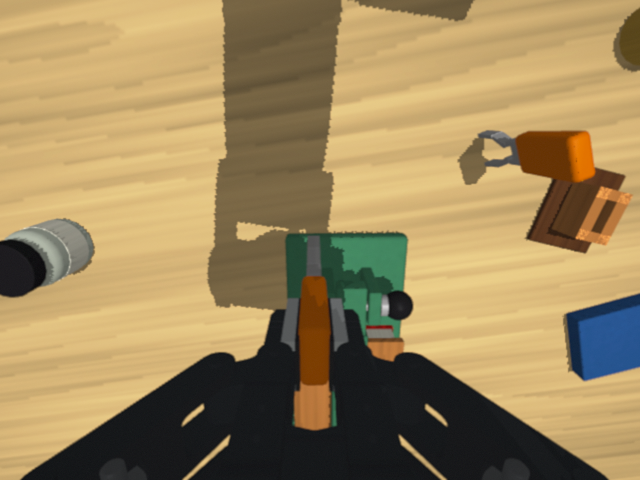

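The knob is at (398,305), exactly where home predicts, but the gripper hides the groove at (313,305). I'll shift sideways to see it.

Emit:
{"method": "play_rows", "body": {"motion": [[[25,0,0],[0,0,0]],[[25,-10,0],[0,0,0]],[[15,-10,0],[0,0,0]],[[0,0,0],[0,0,0]],[[0,0,0],[0,0,0]],[[0,0,0],[0,0,0]]]}}

```text
time_s: 11.82
eef_pos: [459.1, 51.3, 228.4]
ee_rot: [0.0, 0.76, 0.65, -0.0]
force: [0.0, -0.4, -1.3]
grip_width: 0.133
```

```bash
python3 - <<'E'
from h import *
yp=np.array([.153,.988]);xp=np.array([.988,-.153]);o=np.array([543.2,6.7]);g=o-34*yp
go([*g,228],81.2)
s=ctrl.sense();im=ctrl.capture('wrist');save(im,'w6.png')
C=cal('wrist',s)
u,v=proj(C,[*g,84])[0];print(u,v)
u0,v0=int(u)-70,int(v)-65
c=im[v0:v0+130,u0:u0+160];print('crop',u0,v0);save(cv2.resize(c,None,fx=5,fy=4.6,interpolation=cv2.INTER_CUBIC) if 0 else cv2.resize(c,None,fx=4.5,fy=4.5,interpolation=cv2.INTER_CUBIC),'c6.png')
for z in (81,84,90): print(z,[ (n,proj(C,[*(o+k*yp),z])[0].round(1)) for n,k in (('collarend',-46),('collarin',-41),('groove',-34),('cheek',-27),('cheek+',27),('knob',44))])
for X in (-50,):
  print('base',[proj(C,[*(o+X*xp+k*yp),29])[0].round(1) for k in (-65,65)])
E
```

```text
t 11.82 pos [459.1  51.3 228.4] yaw 81.16 z [ 0. -0. -1.] F [ 0.  -0.4 -1.3] shift [-65.1  89.9   0.5] turn -0.04 J [-0.14  0.18  1.68 -0.    1.28 -1.56]
244.73661164828957 321.20491243373937
crop 174 256
81 [('collarend', array([232.9, 319.6])), ('collarin', array([238.1, 319.6])), ('groove', array([245.3, 319.6])), ('cheek', array([252.6, 319.6])), ('cheek+', array([308.7, 319.5])), ('knob', array([326.4, 319.5]))]
84 [('collarend', array([232.2, 321.2])), ('collarin', array([237.4, 321.2])), ('groove', array([244.7, 321.2])), ('cheek', array([252.1, 321.2])), ('cheek+', array([308.7, 321.2])), ('knob', array([326.5, 321.1]))]
90 [('collarend', array([230.7, 324.6])), ('collarin', array([236. , 324.6])), ('groove', array([243.5, 324.6])), ('cheek', array([251. , 324.6])), ('cheek+', array([308.6, 324.5])), ('knob', array([326.7, 324.5]))]
base [array([222.3, 252.4]), array([345.1, 252.3])]
```

View pics/c6.png

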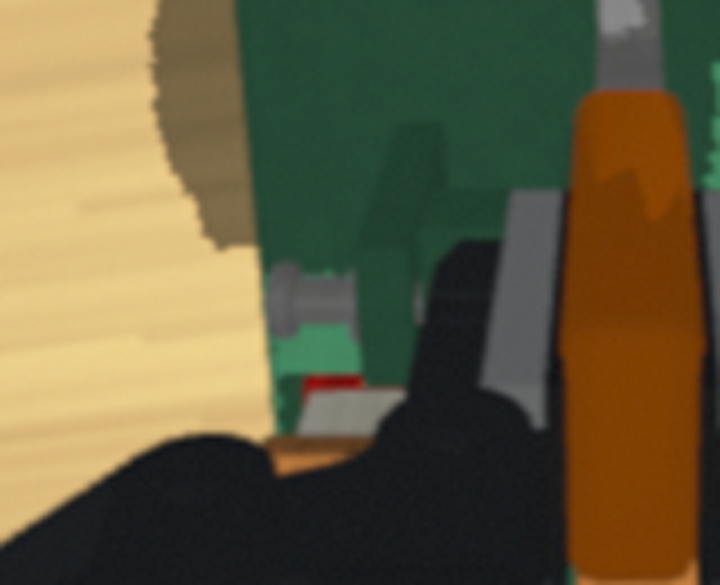

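The groove shows at crop (328,300), between the cheek face (357) and the collar's inner edge (299). It is about 1–2 px right of the prediction. Next I'll solve for the clip's offset along tool y in the grip from the handle edges.

```bash
python3 - <<'E'
from h import *
from scipy.optimize import fsolve
c=ctrl.get_calibration('wrist');T=np.linalg.inv(np.array(c['tool_from_camera']));C=(np.array(c['K']),c['k1'],T[:3,:3],T[:3,3])
row=lambda y,z:proj(C,[0,y,z])[0][1]; col=lambda y,z:proj(C,[0,y,z])[0][0]
f=lambda v:[row(v[0]-13,v[1])-276.4,row(v[0]+13,v[1]-52)-384.4]
y,z=fsolve(f,[0,20]);print('handle centre y',y,'bottom z',z,'near top row',row(y-13,z-52),'near-top y/z alt')
for zt in (78,81): print(zt,[ (yy,row(yy-13.5,zt).round(1),col(yy-13.5,zt).round(1)) for yy in (-3,-1.5,0,1.5,3)])
im=cv2.imread('pics/w6.png');print(im[215:285:2,314].tolist())
E
```

```text
handle centre y 4.528254468782225 bottom z 26.7944859939985 near top row 330.1960819721297 near-top y/z alt
78 [(-3, np.float64(234.4), np.float64(312.3)), (-1.5, np.float64(236.6), np.float64(312.3)), (0, np.float64(238.7), np.float64(312.4)), (1.5, np.float64(240.8), np.float64(312.4)), (3, np.float64(242.9), np.float64(312.4))]
81 [(-3, np.float64(233.1), np.float64(312.4)), (-1.5, np.float64(235.2), np.float64(312.4)), (0, np.float64(237.4), np.float64(312.4)), (1.5, np.float64(239.5), np.float64(312.4)), (3, np.float64(241.6), np.float64(312.4))]
[[72, 106, 126], [70, 103, 122], [68, 101, 120], [67, 99, 117], [67, 98, 117], [67, 98, 115], [66, 96, 113], [66, 98, 114], [66, 98, 115], [70, 103, 123], [76, 98, 111], [85, 85, 85], [83, 84, 84], [84, 85, 84], [84, 84, 84], [83, 83, 83], [87, 88, 87], [101, 100, 101], [118, 118, 119], [130, 130, 131], [132, 132, 133], [135, 135, 135], [135, 136, 136], [127, 126, 126], [90, 91, 91], [83, 83, 84], [83, 83, 83], [83, 83, 83], [82, 82, 83], [84, 83, 84], [75, 81, 99], [3, 66, 133], [0, 65, 132], [4, 67, 133], [0, 65, 132]]
```

```bash
python3 - <<'E'
from h import *
from scipy.optimize import brentq, least_squares
c=ctrl.get_calibration('wrist');T=np.linalg.inv(np.array(c['tool_from_camera']));C=(np.array(c['K']),c['k1'],T[:3,:3],T[:3,3])
row=lambda y,z:proj(C,[0,y,z])[0][1]
for y in (-2,0,2,4.5):
    z=brentq(lambda z:row(y-13,z)-276.4,-20,60);print(y,'bottom z',round(z,1),'near top',row(y-13,z-52).round(1),'far top',row(y+13,z-52).round(1))
for n in ('w2','w3','w6'):
    im=cv2.imread(f'pics/{n}.png').astype(int)[:,312];m=(im[:,2]-im[:,0]>80)&(im[:,2]-im[:,1]>40);i=np.nonzero(m[240:400])[0]+240;print(n,i.min(),i.max(),[tuple(im[r]) for r in range(i.max()-3,i.max()+3)])
    print([int(im[r,2]) for r in range(310,392,3)])
go([0,0,0],0)
E
```

```text
-2 bottom z 12.0 near top 337.6 far top 398.2
0 bottom z 16.5 near top 335.1 far top 393.6
2 bottom z 21.1 near top 332.8 far top 389.4
4.5 bottom z 26.7 near top 330.2 far top 384.5
w2 266 319 [(np.int64(5), np.int64(66), np.int64(132)), (np.int64(0), np.int64(64), np.int64(130)), (np.int64(17), np.int64(68), np.int64(130)), (np.int64(69), np.int64(119), np.int64(164)), (np.int64(124), np.int64(190), np.int64(227)), (np.int64(141), np.int64(212), np.int64(238))]
[132, 132, 132, 164, 236, 235, 234, 229, 228, 231, 231, 229, 232, 232, 231, 232, 240, 238, 231, 229, 227, 227, 228, 241, 238, 236, 232, 234]
w3 240 389 [(np.int64(4), np.int64(69), np.int64(139)), (np.int64(22), np.int64(76), np.int64(141)), (np.int64(64), np.int64(116), np.int64(167)), (np.int64(114), np.int64(177), np.int64(221)), (np.int64(142), np.int64(214), np.int64(240)), (np.int64(147), np.int64(219), np.int64(242))]
[128, 128, 128, 127, 129, 129, 129, 135, 142, 143, 142, 143, 142, 143, 143, 143, 141, 142, 142, 142, 142, 142, 141, 143, 142, 141, 167, 242]
w6 276 399 [(np.int64(66), np.int64(129), np.int64(199)), (np.int64(65), np.int64(128), np.int64(198)), (np.int64(66), np.int64(129), np.int64(199)), (np.int64(65), np.int64(129), np.int64(199)), (np.int64(64), np.int64(129), np.int64(198)), (np.int64(66), np.int64(130), np.int64(200))]
[114, 116, 116, 116, 115, 115, 120, 127, 128, 128, 129, 128, 127, 127, 128, 127, 127, 127, 128, 128, 127, 126, 127, 127, 127, 157, 199, 199]
t 11.87 pos [459.2  51.  228.4] yaw 81.13 z [ 0. -0. -1.] F [-0.2 -0.5 -1.9] shift [-121.2 -445.8  228.4] turn 81.13 J [-0.14  0.18  1.68 -0.    1.28 -1.56]
```

The estimates of the clip's offset along tool y are between -1 and +4.5 mm. I'll go over the groove, stop with the tips about 8 mm above the collar, and compare tips and pin in one picture.

Emit:
{"method": "play_rows", "body": {"motion": [[[-16,22.3,0],[0,0,0]],[[-16,22.3,0],[0,0,0]],[[-16,22.3,0],[0,0,0]],[[-16.2,22.1,0],[0,0,0]],[[0,0,0],[0,0,0]],[[0,0,16],[0,0,0]],[[0,0,16],[0,0,0]],[[0,0,16],[0,0,0]],[[0,0,0],[0,0,0]],[[0,0,0],[0,0,0]],[[0,0,0],[0,0,0]],[[0,0,0],[0,0,0]]]}}

```text
time_s: 12.87
eef_pos: [537.5, -25.8, 181.6]
ee_rot: [0.001, 0.76, 0.651, 0.001]
force: [-1.3, -0.1, -0.4]
grip_width: 0.128
```

```bash
python3 - <<'E'
from h import *
yp=np.array([.153,.988]);xp=np.array([.988,-.153]);o=np.array([543.2,6.7]);g=o-34*yp
go([*g,180],81.2)
s=ctrl.sense();im=ctrl.capture('wrist');save(im,'w7.png')
C=cal('wrist',s)
print('groove,axis z84',proj(C,[*g,84])[0],'collar mid',proj(C,[*(o-43.5*yp),84])[0])
c=im[200:310,245:405];save(cv2.resize(c,None,fx=5,fy=5,interpolation=cv2.INTER_CUBIC),'c7.png')
E
```

```text
t 12.87 pos [537.5 -25.8 181.6] yaw 81.16 z [ 0.002 -0.001 -1.   ] F [-1.3 -0.1 -0.4] shift [-1.   0.7  1.6] turn -0.04 J [-0.27  0.38  1.53 -0.    1.22 -1.68]
groove,axis z84 [311.22615557 248.73879072] collar mid [298.38765213 248.75309013]
```

View pics/c7.png

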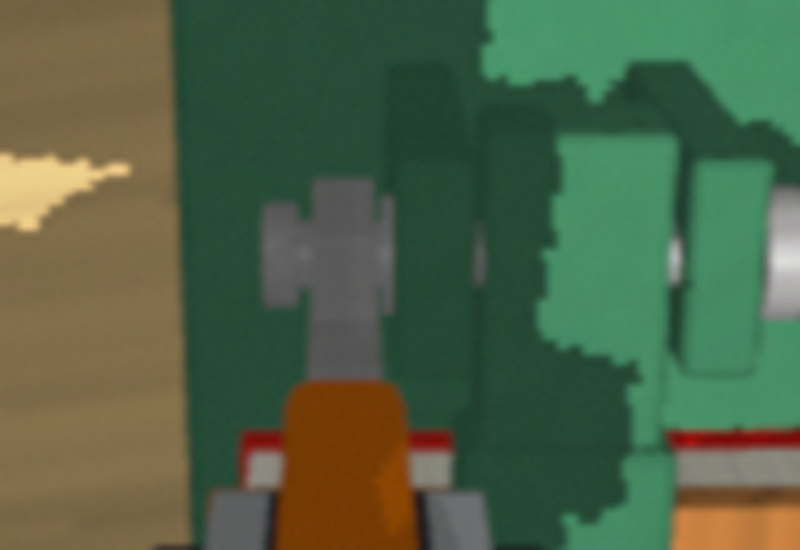

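In the crop the prongs (column 343) are centred in the groove (302–378/395), which is good along the pin. For the other direction I'll lower until the mouth straddles the shank and feel for both sides, since the clearance is ±4.5 mm.

Emit:
{"method": "play_rows", "body": {"motion": [[[0,0.7,4],[0,0,0]],[[0,0,5],[0,0,0]],[[0,0,4],[0,0,0]],[[0,0,0],[0,0,0]]]}}

```text
time_s: 13.25
eef_pos: [537.3, -25.6, 166.4]
ee_rot: [-0.001, 0.759, 0.651, -0.001]
force: [0.2, -0.2, -1.3]
grip_width: 0.125
```

Emit:
{"method": "play_rows", "body": {"motion": [[[0,0,3],[0,0,0]],[[0,0,3],[0,0,0]],[[0,0,3],[0,0,0]],[[0,0,0],[0,0,0]]]}}

```text
time_s: 13.58
eef_pos: [537.5, -25.6, 157.8]
ee_rot: [-0.0, 0.759, 0.651, -0.0]
force: [0.0, -0.6, -0.3]
grip_width: 0.126
```

Emit:
{"method": "play_rows", "body": {"motion": [[[0,0,3],[0,0,0]],[[0,0,3],[0,0,0]],[[0,0,3],[0,0,0]],[[0,0,0],[0,0,0]]]}}

```text
time_s: 13.92
eef_pos: [537.4, -25.6, 148.8]
ee_rot: [-0.0, 0.759, 0.651, -0.0]
force: [-0.7, 0.2, -0.9]
grip_width: 0.131
```

No contact with the tips about 16 below the axis, so the clip straddles the shank. Now I'll feel in ±tool y.

Emit:
{"method": "play_rows", "body": {"motion": [[[0,1,0],[0,0,0]],[[0,1,0],[0,0,0]],[[0,1,0],[0,0,0]],[[0,0,0],[0,0,0]]]}}

```text
time_s: 14.25
eef_pos: [540.9, -26.2, 149.6]
ee_rot: [0.0, 0.759, 0.651, 0.0]
force: [-0.0, -0.2, -0.5]
grip_width: 0.132
```

Emit:
{"method": "play_rows", "body": {"motion": [[[0,1,0],[0,0,0]],[[0,1,0],[0,0,0]],[[0,0,0],[0,0,0]]]}}

```text
time_s: 14.5
eef_pos: [542.8, -26.5, 149.5]
ee_rot: [0.0, 0.759, 0.651, 0.0]
force: [0.1, 0.1, -1.0]
grip_width: 0.128
```

Emit:
{"method": "play_rows", "body": {"motion": [[[0,1,0],[0,0,0]],[[0,0,0],[0,0,0]]]}}

```text
time_s: 14.67
eef_pos: [543.8, -26.6, 149.5]
ee_rot: [0.0, 0.759, 0.651, 0.0]
force: [-0.5, -0.1, -1.2]
grip_width: 0.126
```

Emit:
{"method": "play_rows", "body": {"motion": [[[0,1,0],[0,0,0]],[[0,0,0],[0,0,0]]]}}

```text
time_s: 14.83
eef_pos: [544.8, -26.8, 149.5]
ee_rot: [0.0, 0.759, 0.651, -0.0]
force: [-0.3, -0.5, -0.7]
grip_width: 0.128
```

Emit:
{"method": "play_rows", "body": {"motion": [[[0,1,0],[0,0,0]],[[0,0,0],[0,0,0]]]}}

```text
time_s: 15.0
eef_pos: [545.8, -26.9, 149.5]
ee_rot: [0.0, 0.759, 0.651, 0.0]
force: [-0.1, 0.9, -0.7]
grip_width: 0.13
```

Emit:
{"method": "play_rows", "body": {"motion": [[[0,1,0],[0,0,0]],[[0,0,0],[0,0,0]]]}}

```text
time_s: 15.17
eef_pos: [546.6, -27.1, 149.5]
ee_rot: [-0.0, 0.759, 0.651, -0.0]
force: [-0.3, -0.5, -0.4]
grip_width: 0.129
```

Emit:
{"method": "play_rows", "body": {"motion": [[[0,1,0],[0,0,0]],[[0,0,0],[0,0,0]]]}}

```text
time_s: 15.33
eef_pos: [547.6, -27.2, 149.4]
ee_rot: [-0.0, 0.759, 0.651, -0.0]
force: [-0.6, -0.1, 0.5]
grip_width: 0.129
```

```bash
python3 - <<'E'
from h import *
go([538,-26.9,150],81.2)
s=ctrl.sense();im=ctrl.capture('wrist');save(im,'w8.png')
c=im[180:310,235:395];save(cv2.resize(c,None,fx=4.5,fy=4.5,interpolation=cv2.INTER_CUBIC),'c8.png')
E
```

```text
t 15.33 pos [547.6 -27.2 149.4] yaw 81.17 z [-0.  0. -1.] F [-0.6 -0.1  0.5] shift [-1.2 -9.5 -0.6] turn -0.03 J [-0.26  0.44  1.54 -0.    1.16 -1.68]
```

View pics/c8.png

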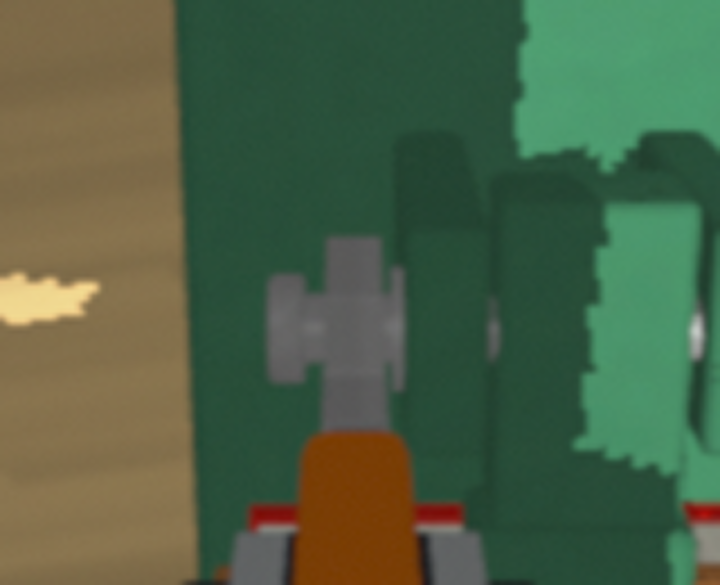

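The near prong at (355,300) overlaps the pin axis row (328), with its outer edge about 9 mm from the axis. Contact should be about to happen, so I'll continue feeling.

Emit:
{"method": "play_rows", "body": {"motion": [[[0,1,0],[0,0,0]],[[0,0,0],[0,0,0]]]}}

```text
time_s: 15.55
eef_pos: [548.5, -27.3, 149.4]
ee_rot: [-0.0, 0.759, 0.651, -0.0]
force: [-1.6, -0.1, -1.6]
grip_width: 0.129
```

Emit:
{"method": "play_rows", "body": {"motion": [[[0,1,0],[0,0,0]],[[0,0,0],[0,0,0]]]}}

```text
time_s: 15.72
eef_pos: [549.5, -27.5, 149.3]
ee_rot: [-0.0, 0.759, 0.651, -0.0]
force: [-1.1, -1.3, -1.4]
grip_width: 0.129
```

Emit:
{"method": "play_rows", "body": {"motion": [[[0,1,0],[0,0,0]],[[0,0,0],[0,0,0]],[[0,0,0],[0,0,0]]]}}

```text
time_s: 15.97
eef_pos: [550.4, -27.6, 149.4]
ee_rot: [-0.0, 0.759, 0.651, -0.0]
force: [-1.9, 1.0, -1.7]
grip_width: 0.129
```

The force is only about -1.5 N, so contact is weak and ambiguous. Now I'll feel the other side.

Emit:
{"method": "play_rows", "body": {"motion": [[[0,-3,0],[0,0,0]],[[0,-4,0],[0,0,0]],[[0,-4,0],[0,0,0]],[[0,-1,0],[0,0,0]],[[0,-1,0],[0,0,0]],[[0,0,0],[0,0,0]],[[0,0,0],[0,0,0]]]}}

```text
time_s: 16.55
eef_pos: [537.8, -25.7, 149.6]
ee_rot: [0.0, 0.759, 0.651, 0.0]
force: [0.1, 0.3, -1.1]
grip_width: 0.128
```

Emit:
{"method": "play_rows", "body": {"motion": [[[0,-1,0],[0,0,0]],[[0,0,0],[0,0,0]]]}}

```text
time_s: 16.72
eef_pos: [536.7, -25.5, 149.5]
ee_rot: [-0.0, 0.759, 0.651, -0.0]
force: [1.2, -0.5, -1.1]
grip_width: 0.13
```

Emit:
{"method": "play_rows", "body": {"motion": [[[0,-1,0],[0,0,0]],[[0,0,0],[0,0,0]]]}}

```text
time_s: 16.88
eef_pos: [535.7, -25.4, 149.5]
ee_rot: [0.0, 0.759, 0.651, 0.0]
force: [0.3, 0.1, -1.7]
grip_width: 0.13
```

Emit:
{"method": "play_rows", "body": {"motion": [[[0,-1,0],[0,0,0]],[[0,0,0],[0,0,0]]]}}

```text
time_s: 17.05
eef_pos: [534.8, -25.2, 149.5]
ee_rot: [0.0, 0.759, 0.651, 0.0]
force: [2.0, -0.4, -1.4]
grip_width: 0.127
```

Emit:
{"method": "play_rows", "body": {"motion": [[[0,-1,0],[0,0,0]],[[0,0,0],[0,0,0]],[[0,0,0],[0,0,0]]]}}

```text
time_s: 17.3
eef_pos: [533.8, -25.1, 149.6]
ee_rot: [0.0, 0.759, 0.651, 0.0]
force: [1.1, -1.2, -1.1]
grip_width: 0.131
```

Emit:
{"method": "play_rows", "body": {"motion": [[[0,-1,0],[0,0,0]],[[0,0,0],[0,0,0]],[[0,0,0],[0,0,0]]]}}

```text
time_s: 17.55
eef_pos: [532.9, -24.9, 149.5]
ee_rot: [0.0, 0.759, 0.651, 0.0]
force: [1.1, -0.1, -1.5]
grip_width: 0.131
```

Contact seems to swing the clip softly. I'll track the prong-tip row numerically: 236 when free, 232.7 at TCP x 547.6.

```bash
cat > tip.py <<'E'
from h import *
def tip(im):
    # near prong tip: strong change green/wood -> neutral gray on columns 309..318
    a=im[:,309:319].astype(int).mean(1);sat=a.max(1)-a.min(1)
    h=[r for r in range(215,262) if sat[r-1]>14>=sat[r] and (sat[r:r+8]<16).all()]
    b=[r for r in range(250,310) if sat[r]>60]
    return h[:2], b[:1], sat[225:248].round(0).tolist()
E
python3 - <<'E'
from tip import *
for n in ('w6','w7','w8'): print(n,tip(cv2.imread(f'pics/{n}.png')))
go([0,0,0],81.2)
im=ctrl.capture('wrist');save(im,'w9.png');print(tip(im))
E
```

```text
w6 ([236], [276], [49.0, 49.0, 49.0, 49.0, 49.0, 50.0, 50.0, 51.0, 52.0, 50.0, 35.0, 9.0, 0.0, 1.0, 2.0, 1.0, 1.0, 1.0, 1.0, 1.0, 1.0, 1.0, 0.0])
w7 ([236], [276], [36.0, 36.0, 36.0, 36.0, 36.0, 36.0, 36.0, 37.0, 37.0, 33.0, 19.0, 3.0, 1.0, 1.0, 1.0, 1.0, 1.0, 0.0, 1.0, 1.0, 1.0, 1.0, 1.0])
w8 ([233], [276], [38.0, 38.0, 38.0, 38.0, 38.0, 38.0, 34.0, 20.0, 2.0, 1.0, 0.0, 0.0, 1.0, 1.0, 1.0, 0.0, 0.0, 1.0, 1.0, 0.0, 0.0, 0.0, 1.0])
t 17.55 pos [532.9 -24.9 149.5] yaw 81.17 z [ 0. -0. -1.] F [ 1.1 -0.1 -1.5] shift [ -57.1 -530.4  149.4] turn -0.03 J [-0.27  0.41  1.59  0.    1.15 -1.68]
([236], [276], [39.0, 39.0, 39.0, 39.0, 39.0, 39.0, 39.0, 39.0, 39.0, 38.0, 24.0, 4.0, 1.0, 1.0, 1.0, 1.0, 1.0, 0.0, 1.0, 1.0, 0.0, 0.0, 0.0])
```

Emit:
{"method": "play_rows", "body": {"motion": [[[0,3,0],[0,0,0]],[[0,3,0],[0,0,0]],[[0,2,0],[0,0,0]],[[0,0,0],[0,0,0]],[[0,0,0],[0,0,0]]]}}

```text
time_s: 18.02
eef_pos: [540.6, -26.1, 149.3]
ee_rot: [-0.0, 0.759, 0.651, -0.0]
force: [0.4, 0.5, -1.4]
grip_width: 0.127
```

```bash
python3 - <<'E'
from tip import *
go([0,0,0],81.2)
im=ctrl.capture('wrist');save(im,'w10.png');print(tip(im))
C=cal('wrist')
# collar rows: columns left of clip, gray vs green
for c in range(290,308,3):
    a=im[225:275,c].astype(int);s=a.max(1)-a.min(1);r=np.nonzero(s<14)[0]+225;print(c,r.min() if len(r) else None,r.max() if len(r) else None)
E
```

```text
t 18.02 pos [540.6 -26.1 149.3] yaw 81.18 z [-0.001  0.    -1.   ] F [ 0.4  0.5 -1.4] shift [ -57.2 -538.2  149.6] turn -0.02 J [-0.26  0.43  1.56 -0.    1.15 -1.68]
([236], [276], [37.0, 38.0, 38.0, 38.0, 37.0, 38.0, 37.0, 37.0, 38.0, 34.0, 20.0, 3.0, 1.0, 1.0, 1.0, 1.0, 1.0, 1.0, 1.0, 1.0, 1.0, 0.0, 1.0])
290 None None
293 None None
296 252 274
299 251 274
302 252 273
305 256 270
```

```bash
python3 - <<'E'
from h import *
from scipy.optimize import least_squares,brentq
c=ctrl.get_calibration('wrist');T=np.linalg.inv(np.array(c['tool_from_camera']));C=(np.array(c['K']),c['k1'],T[:3,:3],T[:3,3])
row=lambda y,z:proj(C,[0,y,z])[0][1]
ty=np.array([.988,-.153])
def crow(n,c0,c1):
    im=cv2.imread(f'pics/{n}.png').astype(int);o=[]
    for c in range(c0,c1):
        a=im[225:345,c];s=a.max(1)-a.min(1);r=np.nonzero(s<14)[0]+225
        r=[x for x in r if abs(x-np.median(r))<16]
        o.append((min(r)+max(r))/2 if len(r) else np.nan)
    return np.array(o)
for n in ('w7','w8','w9','w10'): print(n,crow(n,296,303))
V=[(459.1,51.3,228.4,322.4)]
for n,p in (('w7',(537.5,-25.8,181.6)),('w8',(547.6,-27.2,149.4)),('w9',(532.9,-24.9,149.5)),('w10',(540.6,-26.1,149.3))):
    V.append((*p,np.nanmedian(crow(n,296,303))))
f=lambda v:[row(v[0]-np.dot(ty,p[:2]),p[2]-v[1])-p[3] for p in V]
r=least_squares(f,[534,84]);print('pin u,z',r.x,'res',r.fun.round(2))
for z in(81,84,87,90):print(z,brentq(lambda u:row(u-np.dot(ty,(540.6,-26.1)),149.3-z)-V[-1][3],500,580)-np.dot(ty,(540.6,-26.1)))
print('near tip y at z80.7', brentq(lambda y:row(y,80.7)-235.4,-40,10))
E
```

```text
w7 [318.5 309.5 301.5 250.5 250.  250.5 250.5]
w8 [311.  309.5   nan 252.5 252.5 252.5 252.5]
w9 [311.5 310.  291.5 273.5 273.5 271.  270. ]
w10 [311.5 310.  286.  262.5 262.5 262.5 262.5]
pin u,z [536.90570605  83.95391651] res [-0.06  0.05 -0.2   0.07  0.13]
81 -0.12863087307380283
84 -1.30879315539039
87 -2.4889554371143277
90 -3.669117718219127
near tip y at z80.7 -14.98212816420567
```

The fit gives pin axis z=84.0 at tool y -1.3, and the clip centre at -1.5. It is aligned here. Now I'll press straight down in steps.

Emit:
{"method": "play_rows", "body": {"motion": [[[0,0,4],[0,0,0]],[[0,0,4],[0,0,0]],[[0,0,3],[0,0,0]],[[0,0,0],[0,0,0]]]}}

```text
time_s: 18.4
eef_pos: [540.2, -26.0, 137.6]
ee_rot: [-0.001, 0.759, 0.651, -0.0]
force: [-0.4, -0.4, -0.7]
grip_width: 0.128
```

Emit:
{"method": "play_rows", "body": {"motion": [[[0,0,1.5],[0,0,0]],[[0,0,1.5],[0,0,0]],[[0,0,0],[0,0,0]]]}}

```text
time_s: 18.65
eef_pos: [540.6, -26.1, 135.3]
ee_rot: [-0.0, 0.759, 0.651, -0.0]
force: [-0.2, 0.8, -0.7]
grip_width: 0.129
```

Emit:
{"method": "play_rows", "body": {"motion": [[[0,0,1],[0,0,0]],[[0,0,1],[0,0,0]],[[0,0,0],[0,0,0]]]}}

```text
time_s: 18.9
eef_pos: [540.9, -26.2, 133.5]
ee_rot: [0.0, 0.759, 0.651, 0.0]
force: [1.1, 0.4, -0.7]
grip_width: 0.128
```

Emit:
{"method": "play_rows", "body": {"motion": [[[0,0,1],[0,0,0]],[[0,0,1],[0,0,0]],[[0,0,0],[0,0,0]]]}}

```text
time_s: 19.15
eef_pos: [540.9, -26.2, 131.6]
ee_rot: [0.0, 0.759, 0.651, 0.0]
force: [0.3, 0.3, 0.7]
grip_width: 0.134
```

Emit:
{"method": "play_rows", "body": {"motion": [[[0,0,1],[0,0,0]],[[0,0,1],[0,0,0]],[[0,0,0],[0,0,0]]]}}

```text
time_s: 19.4
eef_pos: [540.8, -26.2, 129.4]
ee_rot: [0.0, 0.759, 0.651, 0.0]
force: [1.3, -0.4, 1.6]
grip_width: 0.13
```

Emit:
{"method": "play_rows", "body": {"motion": [[[0,0,1],[0,0,0]],[[0,0,1],[0,0,0]],[[0,0,0],[0,0,0]]]}}

```text
time_s: 19.65
eef_pos: [540.7, -26.2, 127.4]
ee_rot: [0.0, 0.759, 0.651, 0.0]
force: [2.0, -0.7, 1.2]
grip_width: 0.129
```

Emit:
{"method": "play_rows", "body": {"motion": [[[0,0,1],[0,0,0]],[[0,0,1],[0,0,0]],[[0,0,0],[0,0,0]]]}}

```text
time_s: 19.9
eef_pos: [540.7, -26.2, 125.3]
ee_rot: [-0.0, 0.759, 0.651, -0.0]
force: [1.8, -0.4, 1.0]
grip_width: 0.133
```

Emit:
{"method": "play_rows", "body": {"motion": [[[0,0,1],[0,0,0]],[[0,0,0],[0,0,0]]]}}

```text
time_s: 20.07
eef_pos: [540.7, -26.2, 124.4]
ee_rot: [-0.0, 0.759, 0.651, -0.0]
force: [1.6, -0.9, 1.3]
grip_width: 0.128
```

The landing came at about 132, and the handle is now sliding on the stem at about 2.5 N. I'll continue.

Emit:
{"method": "play_rows", "body": {"motion": [[[0,0,1],[0,0,0]],[[0,0,1],[0,0,0]],[[0,0,0],[0,0,0]]]}}

```text
time_s: 20.32
eef_pos: [540.7, -26.1, 122.4]
ee_rot: [-0.0, 0.759, 0.651, -0.0]
force: [1.6, -0.2, 1.7]
grip_width: 0.13
```

Emit:
{"method": "play_rows", "body": {"motion": [[[0,0,1],[0,0,0]],[[0,0,0],[0,0,0]]]}}

```text
time_s: 20.48
eef_pos: [540.8, -26.1, 121.6]
ee_rot: [0.0, 0.759, 0.651, 0.0]
force: [1.2, -0.3, 3.5]
grip_width: 0.131
```

Emit:
{"method": "play_rows", "body": {"motion": [[[0,0,1],[0,0,0]],[[0,0,0],[0,0,0]]]}}

```text
time_s: 20.65
eef_pos: [540.9, -26.1, 120.8]
ee_rot: [0.0, 0.759, 0.651, 0.0]
force: [1.6, -0.1, 4.8]
grip_width: 0.13
```

Emit:
{"method": "play_rows", "body": {"motion": [[[0,0,1],[0,0,0]],[[0,0,0],[0,0,0]]]}}

```text
time_s: 20.82
eef_pos: [540.8, -26.1, 119.7]
ee_rot: [0.0, 0.759, 0.651, 0.0]
force: [1.0, 0.2, 4.7]
grip_width: 0.127
```

Emit:
{"method": "play_rows", "body": {"motion": [[[0,0,1],[0,0,0]],[[0,0,0],[0,0,0]]]}}

```text
time_s: 20.98
eef_pos: [540.7, -26.1, 118.4]
ee_rot: [0.0, 0.759, 0.651, 0.0]
force: [2.0, -0.3, 4.2]
grip_width: 0.132
```

Emit:
{"method": "play_rows", "body": {"motion": [[[0,0,1],[0,0,0]],[[0,0,0],[0,0,0]]]}}

```text
time_s: 21.15
eef_pos: [540.6, -26.1, 117.1]
ee_rot: [-0.0, 0.759, 0.651, -0.0]
force: [1.8, -0.7, 0.7]
grip_width: 0.125
```

Emit:
{"method": "play_rows", "body": {"motion": [[[0,0,1],[0,0,0]],[[0,0,0],[0,0,0]]]}}

```text
time_s: 21.32
eef_pos: [540.5, -26.1, 116.0]
ee_rot: [-0.0, 0.759, 0.651, -0.0]
force: [1.8, -1.1, -1.2]
grip_width: 0.134
```

Emit:
{"method": "play_rows", "body": {"motion": [[[0,0,1],[0,0,0]],[[0,0,0],[0,0,0]]]}}

```text
time_s: 21.48
eef_pos: [540.5, -26.1, 115.1]
ee_rot: [-0.0, 0.759, 0.651, -0.0]
force: [2.6, 0.5, -2.1]
grip_width: 0.133
```

The force dropped after a peak of about 5–6 N, so it is snapping on. I'll go on to the bottom.

Emit:
{"method": "play_rows", "body": {"motion": [[[0,0,1],[0,0,0]],[[0,0,0],[0,0,0]]]}}

```text
time_s: 21.65
eef_pos: [540.5, -26.1, 114.2]
ee_rot: [-0.0, 0.759, 0.651, -0.0]
force: [1.4, -0.3, -1.6]
grip_width: 0.129
```

Emit:
{"method": "play_rows", "body": {"motion": [[[0,0,1],[0,0,0]],[[0,0,0],[0,0,0]]]}}

```text
time_s: 21.82
eef_pos: [540.6, -26.1, 113.9]
ee_rot: [0.0, 0.759, 0.651, -0.0]
force: [0.1, -0.1, 3.4]
grip_width: 0.132
```

Emit:
{"method": "play_rows", "body": {"motion": [[[0,0,1],[0,0,0]],[[0,0,0],[0,0,0]]]}}

```text
time_s: 21.98
eef_pos: [540.7, -26.1, 113.7]
ee_rot: [0.0, 0.759, 0.651, 0.0]
force: [-1.9, 0.8, 11.2]
grip_width: 0.127
```

Emit:
{"method": "play_rows", "body": {"motion": [[[0,0,0.7],[0,0,0]],[[0,0,0],[0,0,0]]]}}

```text
time_s: 22.15
eef_pos: [540.8, -26.1, 113.5]
ee_rot: [0.0, 0.759, 0.651, 0.0]
force: [-5.4, 0.7, 15.4]
grip_width: 0.131
```

Emit:
{"method": "play_rows", "body": {"motion": [[[0,0,0.2],[0,0,0]],[[0,0,0],[0,0,0]],[[0,0,0],[0,0,0]],[[0,0,0],[0,0,0]]]}}

```text
time_s: 22.48
eef_pos: [540.8, -26.2, 113.5]
ee_rot: [0.001, 0.759, 0.651, 0.0]
force: [-5.3, 1.5, 17.1]
grip_width: 0.131
```

Emit:
{"method": "play_rows", "body": {"motion": [[[0,0,-1],[0,0,0]],[[0,0,-0.8],[0,0,0]],[[0,0,0],[0,0,0]]]}}

```text
time_s: 22.73
eef_pos: [540.7, -26.1, 113.9]
ee_rot: [0.0, 0.759, 0.651, 0.0]
force: [-1.1, 0.2, 7.8]
grip_width: 0.127
```

Emit:
{"method": "play_rows", "body": {"motion": [[[0,0,0],[0,0,0]],[[0,0,0],[0,0,0]],[[0,0,0],[0,0,0]],[[0,0,0],[0,0,0]],[[0,0,0],[0,0,0]],[[0,0,0],[0,0,0]]], "fingers": 40}}

```text
time_s: 23.23
eef_pos: [540.6, -26.1, 113.3]
ee_rot: [-0.0, 0.759, 0.651, -0.0]
force: [0.9, -0.2, 0.5]
grip_width: 0.468
```

Emit:
{"method": "play_rows", "body": {"motion": [[[0,0,-10],[0,0,0]],[[0,0,-20],[0,0,0]],[[0,0,-30],[0,0,0]],[[0,0,-30],[0,0,0]],[[0,-25,-15],[0,0,0]],[[0,-25,0],[0,0,0]],[[0,-25,0],[0,0,0]],[[0,0,0],[0,0,0]],[[0,0,0],[0,0,0]],[[0,0,0],[0,0,0]]]}}

```text
time_s: 24.07
eef_pos: [467.2, -14.8, 219.1]
ee_rot: [0.001, 0.759, 0.651, 0.0]
force: [-0.8, 0.6, 0.6]
grip_width: 0.471
```

```bash
python3 - <<'E'
from h import *
go([0,0,0],81.2)
s=ctrl.sense();im=ctrl.capture('wrist');save(im,'w11.png');sc=ctrl.capture('scene');save(sc,'s2.png')
C=cal('wrist',s);xp=np.array([.988,-.153]);yp=np.array([.153,.988])
o=np.array([543.2,6.7])
def P(k,z,x=0):return proj(C,[*(o+k*yp+x*xp),84+z])[0].round(0)
print('expect handle top near/far',P(-34,66,-13),P(-34,66,13),'bottom near',P(-34,14,-13),'tip near',P(-34,-40,-13.5),'knob',P(44,0))
a=im[200:480,200:500];b=sc[230:350,240:350]
A=cv2.resize(a,None,fx=1.5,fy=1.5,interpolation=cv2.INTER_CUBIC);B=cv2.resize(b,(330,360),interpolation=cv2.INTER_CUBIC)
B=np.vstack([B,np.zeros((60,330,3),np.uint8)]);save(np.hstack([A,B]),'c11.png')
E
```

```text
t 24.07 pos [467.2 -14.8 219.1] yaw 81.17 z [ 0.001 -0.    -1.   ] F [-0.8  0.6  0.6] shift [ -57.1 -464.2  218.5] turn -0.03 J [-0.28  0.2   1.68  0.    1.26 -1.7 ]
expect handle top near/far [311. 339.] [311. 369.] bottom near [312. 304.] tip near [312. 277.] knob [397. 309.]
```

View pics/c11.png

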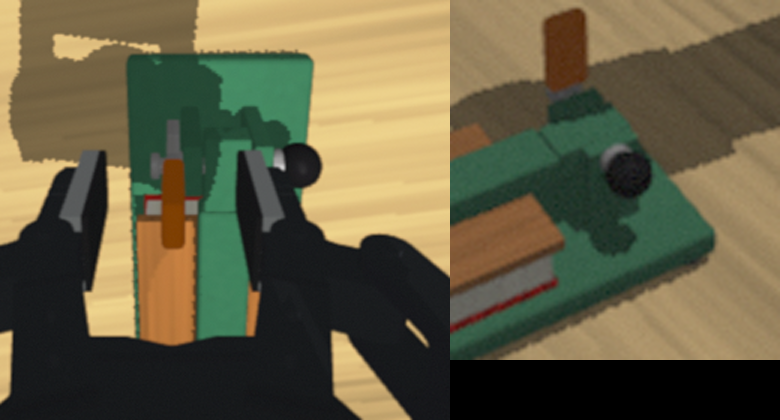

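The clip stands upright on the pin: tip, handle bottom and handle top are at rows 280/305/365, against 277/304/369 expected. The knob reads about 402 against 397 expected, so I'll check numerically that the pin did not creep out, comparing the view before the clip (w5) with now.

```bash
python3 - <<'E'
from h import *
for n,p in (('w5',(468.2,-15.6,227.2)),('w11',(467.2,-14.8,219.1))):
    im=cv2.imread(f'pics/{n}.png');m=(im.max(2)<45).astype(np.uint8);m[:,:386]=0;m[:,430:]=0;m[:285]=0;m[330:]=0
    k,l,st,ce=cv2.connectedComponentsWithStats(m);i=1+np.argmax(st[1:,4]);print(n,'knob',st[i],ce[i].round(1))
    # green base extents on rows 245-255
    a=im.astype(int);g=(a[...,1]-a[...,2]>25)
    print([(r,np.nonzero(g[r,270:430])[0].min()+270,np.nonzero(g[r,270:430])[0].max()+270) for r in (245,250,262)])
    class S(dict):pass
    C=cal('wrist',{'eef_pos':p,'ee_rot':ctrl.sense()['ee_rot']})
    kw=atz(C,(st[i][0]+st[i][2]/2,ce[i][1]),84);print('knob world',kw.round(1))
    yp=np.array([.153,.988,0]);b=[atz(C,(np.nonzero(g[250,270:430])[0][j]+270,250),29) for j in (0,-1)]
    mid=(b[0]+b[1])/2;print('base width',np.linalg.norm(b[0]-b[1]).round(1),'knob from centre along y',np.dot(kw-mid,yp).round(1))
E
```

```text
w5 knob [387 291  25  28 523] [399.  304.5]
[(245, np.int64(287), np.int64(406)), (250, np.int64(287), np.int64(405)), (262, np.int64(287), np.int64(404))]
knob world [551.3  53.2  84. ]
base width 124.2 knob from centre along y 46.1
w11 knob [386 296  27  34 660] [398.4 311.8]
[(245, np.int64(285), np.int64(407)), (250, np.int64(285), np.int64(407)), (262, np.int64(286), np.int64(406))]
knob world [553.1  51.9  84. ]
base width 125.3 knob from centre along y 45.2
```

The knob sits about 45–46 mm from the press centre both before and after clipping (home is 44), so the pin did not move. I'll hand in.

```bash
python3 -c "
from rig import ctrl
print(ctrl.finish_job(), ctrl.sense()['time_s'])"
```

```text
the job is handed in; nothing more can be done
the job is handed in; nothing more can be done
```

The press is locked: I pushed the pin home, snapped the clip onto its bare end, let go, and handed the job in at about 24 s of the 67 s allowed.

- **Pin:** it slid in at about 5 N and met its stop hard at about 25 N. The knob measured 45–46 mm from the press centre before and after clipping (home is 44), within camera error. That second reading was partly masked by a finger.
- **Clip:** I took the one from the stand, the smallest of the three look-alikes. It landed, the handle took up about 10 mm of play, and it passed the throat. I only sampled about 5 N there, slightly below the stated 6–12 N, probably missing the peak between readings. It then bottomed 8.5 mm after the throat first touched, against some 10 mm stated. The final push read 17 N upward, or 18 N in total.
- **After letting go:** the last picture shows the clip upright between the cheek and the collar. Its edges were within about 4 px of where a seated clip should appear. The gripper was well clear, with no force reading.
- **Disagreement:** camera estimates of the clip's sideways position in the grip ranged from about -1.5 to +4.5 mm. Feeling for the shank on both sides gave only weak contacts of 1–2 N. I settled it by comparing the prong tips with the pin in the same pictures, and the clip went on without notable side force.
- **Glue jar, weight and book:** I never approached or touched them, but did not measure them again at the end.

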